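Lever open the due baking iron

ROBOT

A 6-joint arm with a two-finger parallel gripper is mounted at the origin on the work surface. World frame = base frame: x ahead of the robot, y to its left, z up, the work surface at z = 0. Lengths are in m, angles in degrees, forces in N, time in s.
With the tool pointing down it reaches from about 0.4 to 0.825 m from the base axis. Payload 7 kg.
Tool frame: the origin (TCP) lies midway between the tips of the shut fingers; the grasp point (between the pads) lies 19 mm behind it (r.grip_depth is the distance from the TCP to the grasp point, in m); z points along the fingers, y is the line along which they close (so a half turn about z gives the same grasp; the last joint's range is limited). The gripper opens to 88 mm and grips with 3 to 60 N. Pads are 19 mm wide; open, the fingers measure 130 mm over their backs; the gripper's body (78 mm by 193 mm) begins 47 mm behind the grasp point.
Start: joints at [-52.936, 20.546, 0.682, 0, -70.136, -16.507], TCP at [0.237, -0.632, 0.227] pointing down, gripper open.
Joint ranges: [-176.03, 176.03], [-82.01, 121.73], [-58.28, 71.71], [-173.87, 95.51], [-174.79, -0.11], [-173.66, 173.66]. Speed limits (degrees/s): [136.94, 136.94, 172.46, 180, 180, 180].

INTERFACE

Orientations are given as [roll, pitch, yaw] about the fixed x, y, z axes, in that order (R = Rz(yaw) Ry(pitch) Rx(roll)).
In Python, from plant import r, capture, close_job, search_frame, outline_of gives the robot as it stands.
- The arm moves only by the shell command python3 -m creep 'ROWS' [FORCE]. ROWS is JSON, a list of rows, each a list of 7 numbers: the finger opening in mm, from 0 to 87.6, then the shift along the world's x, y, z in units of 25 mm (1.0 is 25 mm), then the turn, a rotation vector about the world's x, y, z in degrees. In form: [[hand, x, y, z, ax, ay, az], ...]. A call has 1 to 8 rows; each row shifts and turns the commanded pose from where the row before left it; what a row does not reach is not made up. A row lasts 1/12 s, in which the tool goes at most 41.7 mm and 7.16 degrees, less where a joint would pass 70% of its speed; a pose out of reach is approached as far as the arm can. A call is refused whole if a number of a shift passes 1 or a number of a turn 7.16, either way. A call with a gripper value outside its range is refused whole. The fingers move at their own pace and stop on an object; FORCE is the grip in N (left out, the last holds). Time passes only in rows, so rows that do not move let the fingers close. It gives the time, the measured TCP pose, the force, the opening and the grip force at its end, in the units of the state.
- r.get_state(): the state, without advancing time (a new reading comes with each control period).
- capture(name): name is "side" or "top" or "wrist"; returns a dict with "frame" (400x640x3 uint8, red, green, blue), "K" (3x3 intrinsics, pixels), "origin" and "rotation" of the camera in the world. Camera axes: x right, y down, z forward; pixel columns grow to the right and rows downward; lengths in m; the calibration is good to about 2 mm. A picture is of the moment at which its call begins. There is no depth.
- close_job(): hands the job in; it is judged then, once.
Trained networks look in a picture, given as the dict that the camera call returned (one of the last four; its "shot" number tells which), for a name from the list of things; names that differ only in an ending like _2 or _b are one class to them, and where a whole thing is asked for, a point or a joint stands for the part that bears it (a point fixed in the world has none). Each returns a list of dicts, best first, with "conf" (0 to 1); they miss things now and then, are a little off and sometimes report something else, mostly with a low value. They report only what shows in the picture. A call takes as long as a camera call. They do not tell look-alikes from the thing itself.
- search_frame(picture, target): "bbox" ([left, top, right, bottom] in pixels, round what is visible of it).
- outline_of(picture, target): "region" (400x640 bool, what is visible of it) and "bbox" ([left, top, right, bottom] in pixels, round what is visible of it).
The state is a dict: "time_s": time; "joints": joint angles; "qd": joint speeds; "joint_torque": joint torques, N m; "tcp_pos": TCP position; "eef_rot": TCP orientation; "contact_force": force on the tool from outside, world axes, zero at the start; "moment": the same for the moment, N m; "gripper_width": finger opening in m; "gripper_force": force on a finger pad.
Only numpy, scipy, OpenCV 4.12 (cv2) and the standard library are available. Lean on these libraries where they do the work, as an engineer would, in place of code of your own. Each camera call takes 0.05 s, during which the arm holds its last target. There are 200 camera calls.

TASK

The kitchen timer has been stood next to the baking iron whose wafer is due. Take the flat-bladed lifter, slip its blade under the lip of that iron's cover, lever the cover open by 45 degrees or more so that it stays up, then lay the lifter back down flat on the worktop without dropping it. Both irons are hot: only the lifter may touch them; leave the other iron shut and do not disturb the timer or the bowl.

Things in the scene. Friction and masses are not known exactly. Their poses are not given: they have to be found in the camera images.
- lifter: the lifter, loose on the worktop, 0.12 kg: a dark wooden handle, 110 x 24 x 26 mm (long, wide, high), with a flat thin steel blade. Origin on its underside; x along it towards the blade, z up. The handle runs from x = -95 to 15 mm; the blade from x = 15 to 105 mm, 32 mm wide and 2.5 mm thick, its underside level with the handle's underside (z = 0), with an 8 mm high collar up to x = 27 mm
- lifter_tip (a point): middle of the blade's front edge, at half its thickness (105 mm ahead of the lifter's origin, 1.25 mm above its underside)
- iron_a: the left-hand (+y) baking iron, fixed to the worktop: a dark round plate 116 mm across on a 130 x 120 mm foot, under a round steel cover of the same diameter, hinged at the back. Origin: centre of the foot's underside; x from the front (lip) to the hinge, z up. Plate and cover meet 58 mm up; the cover's top is 71 mm up when shut
- iron_a_slot (a point): mouth of the left-hand (+y) iron's pry slot (80 mm in front of the iron's origin, 57.5 mm up; axes as the iron's): the slot is 9 mm high, between a fixed ledge (50 mm wide, top 53 mm up, its front edge at this point's x) and the shut cover's lip above; it is closed 22 mm further in by the plates' rims
- cover_a_lip (a point): middle of the lower front edge of the flat lip of the left-hand (+y) iron's cover; the lip is 44 mm wide, 6 mm thick, and juts 27 mm out of the round cover. When shut this point is 85 mm in front of the iron's origin, 62 mm up; it moves with the cover
- cover_a_hinge (a point): middle of the left-hand (+y) iron's hinge axis, 70 mm behind the iron's origin and 60 mm up; the axis lies along the iron's y
- cover_a (a joint): opening angle of the left-hand (+y) iron's cover: 0 shut, positive as its front rises, stop at 1.5 rad. The hinge is stiff: the cover stays where it is left; about 3 N at the lip lifts it
- iron_b: the right-hand (-y) baking iron, fixed to the worktop: a dark round plate 116 mm across on a 130 x 120 mm foot, under a round steel cover of the same diameter, hinged at the back. Origin: centre of the foot's underside; x from the front (lip) to the hinge, z up. Plate and cover meet 58 mm up; the cover's top is 71 mm up when shut
- iron_b_slot (a point): mouth of the right-hand (-y) iron's pry slot (80 mm in front of the iron's origin, 57.5 mm up; axes as the iron's): the slot is 9 mm high, between a fixed ledge (50 mm wide, top 53 mm up, its front edge at this point's x) and the shut cover's lip above; it is closed 22 mm further in by the plates' rims
- cover_b_lip (a point): middle of the lower front edge of the flat lip of the right-hand (-y) iron's cover; the lip is 44 mm wide, 6 mm thick, and juts 27 mm out of the round cover. When shut this point is 85 mm in front of the iron's origin, 62 mm up; it moves with the cover
- cover_b_hinge (a point): middle of the right-hand (-y) iron's hinge axis, 70 mm behind the iron's origin and 60 mm up; the axis lies along the iron's y
- cover_b (a joint): opening angle of the right-hand (-y) iron's cover: 0 shut, positive as its front rises, stop at 1.5 rad. The hinge is stiff: the cover stays where it is left; about 3 N at the lip lifts it
- timer: the kitchen timer: a white egg-shaped wind-up timer standing upright, with a thin steel ring round its middle, 65 mm across, 78 mm high, loose; origin at the centre of its underside. It stands 115 to 150 mm from the centre of the iron that is due, on that iron's outer side
- bowl: a small white open bowl, 76 mm across, 36 mm high, loose, beside the other iron; origin at the centre of its underside
There are look-alikes about, which are no part of the job. Of the things like the lifter, leave any that is blue or turquoise; of the rest the larger one is meant.

How it is judged:
By the outcome, as a careful person would: the job done as asked, in the order asked, and still so for the second after the job is handed in, with the robot touching nothing.
It also fails if it takes over 72 s, if anything falls off the work surface, if the arm or the gripper's body presses on something with over 40 N, if the wrist force passes 120 N, or if a joint passes its speed limit or range.

## Working session

There is one attempt and no reset: what is moved stays moved. The work goes in short steps, Python scripts to look and compute and a shell command to move; the robot and the scene stay as the last step left them, time stands still between calls to the robot, and variables do not carry over. Pictures are saved under pics/ and viewed, at most 10 in all, crops included, and the job is handed in when it is done.

```bash
mkdir -p pics; ls
cat > h.py <<'E'
import numpy as np, cv2
from plant import r, capture, close_job, search_frame, outline_of
def save(p,name): cv2.imwrite('pics/'+name,cv2.cvtColor(p['frame'],cv2.COLOR_RGB2BGR))
def ray(p,uv):
    K=np.array(p['K']);d=np.array(p['rotation'])@np.linalg.inv(K)@np.array([uv[0],uv[1],1.]);return np.array(p['origin']),d
def onz(p,uv,z):
    o,d=ray(p,uv);return o+d*(z-o[2])/d[2]
def proj(p,X):
    c=np.array(p['rotation']).T@(np.array(X)-np.array(p['origin']));q=np.array(p['K'])@c;return q[:2]/q[2]
E
python3 - <<'E'
from h import *
for n in ['top','side']:
    p=capture(n);save(p,n+'1.png');print(n,p['origin'],np.round(p['rotation'],2).tolist(),p['K'][0][0])
    for t in ['lifter','iron_a','timer','bowl','cover_a','iron_a_slot','cover_a_lip']:
        try:
            for d in search_frame(p,t)[:4]: print(t,round(d['conf'],2),np.round(d['bbox']).tolist())
        except Exception as e: print(t,e)
print(r.get_state())
E
```

```text
pics
top [ 0.44507166 -0.00824148  1.23898986] [-174.04, -0.45, -90.66] 450.15897364707234
lifter 0.86 [354.0, 258.0, 383.0, 303.0]
lifter 0.81 [297.0, 89.0, 338.0, 123.0]
lifter 0.57 [309.0, 215.0, 333.0, 285.0]
lifter 0.57 [213.0, 276.0, 241.0, 352.0]
iron_a 0.74 [212.0, 135.0, 269.0, 197.0]
iron_a 0.67 [338.0, 145.0, 389.0, 207.0]
timer 0.69 [187.0, 183.0, 214.0, 208.0]
timer 0.58 [310.0, 218.0, 332.0, 286.0]
bowl 0.81 [397.0, 176.0, 427.0, 203.0]
cover_a 0.89 [216.0, 136.0, 258.0, 196.0]
cover_a 0.56 [344.0, 146.0, 388.0, 209.0]
iron_a_slot 0.85 [214.0, 135.0, 270.0, 203.0]
cover_a_lip 0.59 [212.0, 139.0, 258.0, 197.0]
cover_a_lip 0.31 [308.0, 215.0, 331.0, 286.0]
side [0.21309726 0.63219389 0.692823  ] [-131.35, 0.41, -149.91] 390.2271091107722
lifter 0.88 [342.0, 210.0, 415.0, 253.0]
lifter 0.83 [244.0, 160.0, 249.0, 196.0]
lifter 0.66 [359.0, 305.0, 455.0, 386.0]
lifter 0.62 [402.0, 206.0, 452.0, 214.0]
iron_a 0.98 [207.0, 219.0, 284.0, 272.0]
iron_a 0.93 [302.0, 148.0, 359.0, 198.0]
iron_a 0.63 [342.0, 212.0, 413.0, 253.0]
timer 0.94 [226.0, 277.0, 260.0, 313.0]
timer 0.73 [2
[... 222 characters left out ...]
84.0, 258.0]
{'time_s': 0.8, 'joints': array([-5.29357785e+01,  2.05452396e+01,  6.79983530e-01,  2.52311155e-04,
       -7.01349092e+01, -1.65083740e+01]), 'qd': array([-0.00200548, -0.0119667 , -0.03292223,  0.15087786, -0.01592764,
       -0.06780381]), 'joint_torque': array([-1.02758662e-03, -5.82290733e+01,  2.93286824e+01,  7.00234115e+00,
        1.27358513e-02, -6.00282669e-05]), 'tcp_pos': array([ 0.23698878, -0.63199441,  0.22655966]), 'eef_rot': array([ 1.79999909e+02, -2.74484007e-04, -1.59444067e+02]), 'contact_force': array([0.27721369, 0.23778009, 0.16989079]), 'moment': array([ 0.00012598, -0.0483604 ,  0.03529526]), 'gripper_force': 0.0, 'gripper_width': 0.08788514909893964}
```

```bash
sed -i "s/^def ray/from scipy.spatial.transform import Rotation as Ro\ndef RM(p): return Ro.from_euler('xyz',p['rotation'],degrees=True).as_matrix()\ndef ray/; s/np.array(p\['rotation'\])/RM(p)/g" h.py
python3 - <<'E'
import cv2
a=cv2.imread('pics/top1.png')[70:370,170:450]; cv2.imwrite('pics/top1c.png',cv2.resize(a,None,fx=2,fy=2,interpolation=cv2.INTER_CUBIC))
E
```

```text
(no output)
```

View pics/top1c.png

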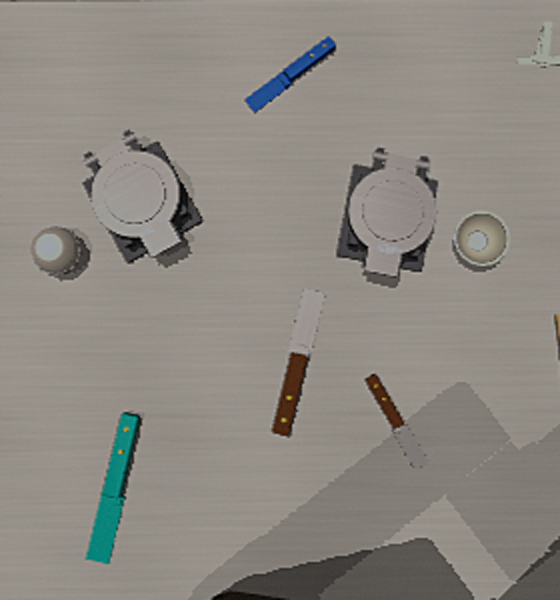

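View pics/side1.png

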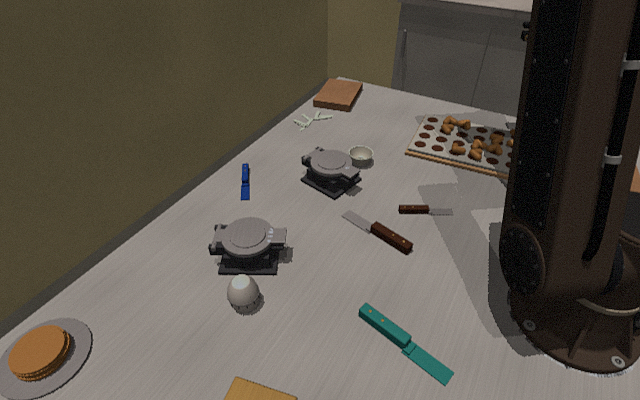

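```bash
cat > fit.py <<'E'
from h import *
from scipy.optimize import minimize
def T(q,P): # q x,y,yaw
    c,s=np.cos(q[2]),np.sin(q[2]);P=np.array(P,float)
    return np.c_[q[0]+c*P[:,0]-s*P[:,1],q[1]+s*P[:,0]+c*P[:,1],P[:,2]]
def fill(p,q,parts):
    m=np.zeros((1600,2560),np.uint8)
    for P in parts:
        uv=np.array([proj(p,X) for X in T(q,P)])
        cv2.fillPoly(m,[cv2.convexHull(((uv+.5)*4).astype(np.int32))],1)
    return cv2.resize(m.astype(np.float32),(640,400),interpolation=cv2.INTER_AREA)
a=np.linspace(0,2*np.pi,40)
disc=[(.058*np.cos(t),.058*np.sin(t),z) for t in a for z in(.058,.071)]
lip=[(x,y,z) for x in(-.085,-.04) for y in(-.022,.022) for z in(.062,.068)]
COVER=[disc,lip]
box=lambda x0,x1,w,h:[(x,y,z) for x in(x0,x1) for y in(-w/2,w/2) for z in(0,h)]
LIFT=[box(-.095,.015,.024,.026),box(.015,.105,.032,.0025)]
def fit(obs,parts,q0):
    def f(q):
        s=0
        for p,m in obs:
            g=fill(p,q,parts);s+=1-np.minimum(g,m).sum()/np.maximum(g,m).sum()
        return s
    q0=np.array(q0);S=np.vstack([q0]+[q0+d for d in np.diag([.012,.012,.12])])
    o=minimize(f,q0,method='Nelder-Mead',options=dict(initial_simplex=S,xatol=1e-4,fatol=1e-4));return o.x,o.fun
def best(p,t,X): # region of detection covering the projected point
    u=proj(p,X)
    for d in outline_of(p,t):
        b=d['bbox']
        if b[0]-3<u[0]<b[2]+3 and b[1]-3<u[1]<b[3]+3 and b[2]-b[0]<110: return d
E
python3 - <<'E'
from fit import *
top=capture('top');side=capture('side')
f=lambda u,v:(170+u/2,70+v/2)
c=onz(top,f(137,195),.071)[:2];hs=onz(top,f(283,434),.013);tp=onz(top,f(313,291),.001);print('init',c,hs,tp,np.linalg.norm(tp-hs), onz(top,f(60,270),0))
y=np.arctan2(*(tp-hs)[1::-1]);l0=[*(hs[:2]+.095*np.array([np.cos(y),np.sin(y)])),y]
for nm,parts,q0,z in(('cover_a',COVER,[*c,.52],.065),('lifter',LIFT,l0,.01)):
    obs=[]
    for n,p in(('top',top),('side',side)):
        d=best(p,nm,[q0[0],q0[1],z])
        if d is None: print(nm,n,'none');continue
        m=d['region'].astype(np.float32);print(nm,n,round(d['conf'],2),d['bbox'],m.sum());obs.append((p,m))
        q,e=fit([(p,m)],parts,q0);print('  single',np.round(q[:2],4),np.degrees(q[2]),e)
    q,e=fit(obs,parts,q0);print(' both',np.round(q[:2],4),np.degrees(q[2]),e)
E
```

```text
init [0.65609207 0.18559567] [ 0.33955253 -0.00255194  0.013     ] [ 0.53222895 -0.04584274  0.001     ] 0.19784412287805392 [0.5651654 0.3027691 0.       ]
cover_a top 0.91 [214.0, 137.2, 262.0, 196.5] 1861.0
  single [0.6603 0.1906] 29.3485237074602 0.09843361377716064
cover_a side 0.7 [211.8, 217.0, 283.5, 257.9] 1951.0
  single [0.6612 0.1916] 28.726970923715484 0.13075846433639526
 both [0.6603 0.191 ] 29.689899464525098 0.2316860556602478
lifter top 0.86 [308.5, 216.8, 331.3, 286.9] 685.0
  single [ 0.4333 -0.0205] -14.05860488833332 0.12771934270858765
lifter side 0.62 [341.3, 206.9, 413.4, 255.1] 890.0
  single [ 0.4336 -0.0211] -14.319393169743673 0.11270785331726074
 both [ 0.4335 -0.0211] -14.948044110926103 0.24333715438842773
```

```bash
R='[87,0.33,1,-0.12,0,0,-1.45]'; 
python3 -m creep '[[87,0.33,1,-0.12,0,0,-1.45],[87,0.33,1,-0.12,0,0,-1.45],[87,0.33,1,-0.12,0,0,-1.45],[87,0.33,1,-0.12,0,0,-1.45],[87,0.33,1,-0.12,0,0,-1.45],[87,0.33,1,-0.12,0,0,-1.45],[87,0.33,1,-0.12,0,0,-1.45],[87,0.33,1,-0.12,0,0,-1.45]]'
python3 -m creep '[[87,0.33,1,-0.12,0,0,-1.45],[87,0.33,1,-0.12,0,0,-1.45],[87,0.33,1,-0.12,0,0,-1.45],[87,0.33,1,-0.12,0,0,-1.45],[87,0.33,1,-0.12,0,0,-1.45],[87,0.33,1,-0.12,0,0,-1.45],[87,0.33,1,-0.12,0,0,-1.45],[87,0.33,1,-0.12,0,0,-1.45]]'
python3 -m creep '[[87,0.33,1,-0.12,0,0,-1.45],[87,0.33,1,-0.12,0,0,-1.45],[87,0.33,1,-0.12,0,0,-1.45],[87,0.33,1,-0.12,0,0,-1.45],[87,0.33,1,-0.12,0,0,-1.45],[87,0.33,1,-0.12,0,0,-1.45],[87,0.33,1,-0.12,0,0,-1.45],[87,0.33,1,-0.12,0,0,-1.45]]'
python3 -m creep '[[87,0,0.44,0,0,0,0],[87,0,0,0,0,0,0],[87,0,0,0,0,0,0]]'
python3 - <<'E'
from fit import *
p=capture('wrist');save(p,'w1.png');print(p['origin'],p['rotation'],r.get_state()['joints'],r.get_state()['contact_force'])
for d in outline_of(p,'lifter'):
    print(d['conf'],d['bbox'])
    if d['conf']>.3: print(fit([(p,d['region'].astype(np.float32))],LIFT,[.4335,-.021,np.radians(-14.3)]))
E
```

```text
time_s: 1.77
tcp_pos: [0.3032, -0.4309, 0.2026]
eef_rot: [-180.0, 0.0, -171.1]
contact_force: [0.3, 0.0, 1.2]
gripper_width: 0.0871
gripper_force: 0.0
time_s: 2.43
tcp_pos: [0.3693, -0.2308, 0.1787]
eef_rot: [-180.0, 0.0, 177.3]
contact_force: [0.2, 0.1, 1.4]
gripper_width: 0.0869
gripper_force: 0.0
time_s: 3.1
tcp_pos: [0.4353, -0.0306, 0.1548]
eef_rot: [180.0, 0.0, 165.7]
contact_force: [1.0, -0.3, 0.3]
gripper_width: 0.0873
gripper_force: 0.0
time_s: 3.35
tcp_pos: [0.435, -0.0205, 0.1546]
eef_rot: [180.0, 0.0, 165.9]
contact_force: [-0.5, -1.3, -0.1]
gripper_width: 0.087
gripper_force: 0.0
[ 0.3569289  -0.00051017  0.31405292] [1.62655479e+02 7.43506249e-03 7.59020904e+01] [ 2.33672014e+01  1.16969595e+00 -3.40839930e+01  2.79150966e-03
 -5.47432687e+01 -1.27556633e+02] [ 0.34137526 -0.31172871 -0.22750721]
0.97 [508.6, 0.8, 560.4, 72.6]
(array([ 0.4335    , -0.021     , -0.24958208]), np.float64(1.0))
0.62 [120.8, 88.0, 233.4, 198.7]
(array([ 0.4335    , -0.021     , -0.24958208]), np.float64(1.0))
0.57 [304.0, 93.7, 335.9, 266.6]
(array([ 0.43532421, -0.02188509, -0.2528403 ]), np.float64(0.03521054983139038))
```

View pics/w1.png

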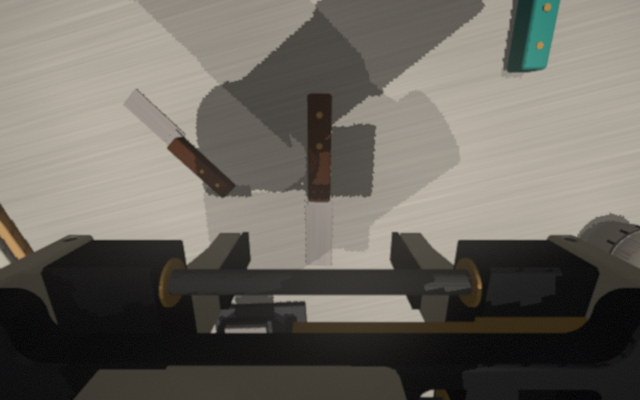

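```bash
python3 -m creep '[[87,0,-0.06,-1,0,0,-0.4],[87,0,0,-1,0,0,0],[87,0,0,-1,0,0,0],[87,0,0,-1,0,0,0],[87,0,0,-1,0,0,0],[70,0,0,-0.6,0,0,0],[60,0,0,-0.3,0,0,0],[50,0,0,-0.06,0,0,0]]' 50
python3 -m creep '[[0,0,0,0,0,0,0],[0,0,0,0,0,0,0],[0,0,0,0,0,0,0],[0,0,0,0,0,0,0],[0,0,0,0,0,0,0],[0,0,0,0,0,0,0],[0,0,0,0,0,0,0],[0,0,0,0,0,0,0]]' 55
```

```text
time_s: 4.12
tcp_pos: [0.4342, -0.0235, 0.0045]
eef_rot: [-179.9, -0.1, 165.3]
contact_force: [1.1, -0.3, 0.4]
gripper_width: 0.0721
gripper_force: 0.0
time_s: 4.78
tcp_pos: [0.4352, -0.0224, 0.0058]
eef_rot: [180.0, 0.0, 165.4]
contact_force: [-1.0, 2.5, 4.4]
gripper_width: 0.0233
gripper_force: 55.0
```

```bash
python3 -m creep '[[0,0,0,0.3,0,0,0],[0,0,0,0.7,0,0,0],[0,0,0,0.9,0,0,0],[0,0,0,0.9,0,0,0],[0,0,0,0.8,0,0,0],[0,0,0,0.5,0,0,0]]'
python3 -m creep '[[0,0.13,0.43,0,0,0,4.4],[0,0.13,0.43,0,0,0,4.4],[0,0.13,0.43,0,0,0,4.4],[0,0.13,0.43,0,0,0,4.4],[0,0.13,0.43,0,0,0,4.4],[0,0.13,0.43,0,0,0,4.4],[0,0.13,0.43,0,0,0,4.4],[0,0.13,0.43,0,0,0,4.4]]'
python3 -m creep '[[0,0.13,0.43,0,0,0,4.4],[0,0.13,0.43,0,0,0,4.4],[0,0,0,0,0,0,0],[0,0,0,0,0,0,0]]'
python3 - <<'E'
from fit import *
for n in('wrist','side','top'):
    p=capture(n);save(p,n+'2.png')
    for t,P,q0 in(('cover_a',COVER,[.6603,.191,.511]),):
        for d in outline_of(p,t):
            if d['conf']>.3 and d['bbox'][1]>=0: print(n,t,d['conf'],d['bbox'],*fit([(p,d['region'].astype(np.float32))],P,q0))
print(r.get_state())
a=cv2.imread('pics/side2.png')[170:320,180:400];b=cv2.imread('pics/wrist2.png')
cv2.imwrite('pics/s2c.png',cv2.resize(a,None,fx=3,fy=3,interpolation=cv2.INTER_CUBIC))
E
```

```text
time_s: 5.28
tcp_pos: [0.4355, -0.0224, 0.1105]
eef_rot: [179.9, 0.1, 165.4]
contact_force: [0.4, 0.8, -2.0]
gripper_width: 0.0236
gripper_force: 55.0
time_s: 5.95
tcp_pos: [0.4607, 0.0639, 0.1084]
eef_rot: [180.0, -0.0, -159.2]
contact_force: [-0.4, -0.6, -0.9]
gripper_width: 0.0236
gripper_force: 55.0
time_s: 6.28
tcp_pos: [0.4672, 0.0851, 0.1082]
eef_rot: [180.0, -0.0, -150.7]
contact_force: [0.2, 0.1, -1.8]
gripper_width: 0.0237
gripper_force: 55.0
wrist cover_a 0.79 [0.0, 172.3, 36.2, 267.4] [0.6603 0.191  0.511 ] 1.0
side cover_a 0.98 [208.8, 217.7, 284.4, 256.8] [0.66004152 0.19036364 0.5257676 ] 0.13475722074508667
side cover_a 0.89 [305.2, 144.5, 333.9, 176.6] [0.6603 0.191  0.511 ] 1.0
top cover_a 0.84 [340.9, 143.4, 388.3, 207.8] [0.6603 0.191  0.511 ] 1.0
top cover_a 0.69 [215.2, 136.9, 257.8, 197.8] [0.65942138 0.19004606 0.49847005] 0.10529929399490356
{'time_s': 6.5833, 'joints': array([ 3.40725106e+01,  8.39015965e+00, -3.32065574e+01, -2.92742360e-03,
       -4.84045969e+01, -9.47858163e+01]), 'qd': array([0.07729897, 0.01674321, 0.15990544, 0.04888867, 0.05027405,
       0.21000713]), 'joint_torque': array([ 4.54701413e-02, -3.57601726e+01,  2.36386210e+01,  5.69335118e+00,
       -8.06922955e-02, -1.41052378e-02]), 'tcp_pos': array([0.46732465, 0.08454268, 0.10813666]), 'eef_rot': array([ 1.79997928e+02, -1.49203183e-03, -1.50715249e+02]), 'contact_force': array([-0.16862292,  0.80762515, -0.25793199]), 'moment': array([0.00134455, 0.00987522, 0.03339104]), 'gripper_force': 54.99213695526123, 'gripper_width': 0.023598185327886972}
```

View pics/s2c.png

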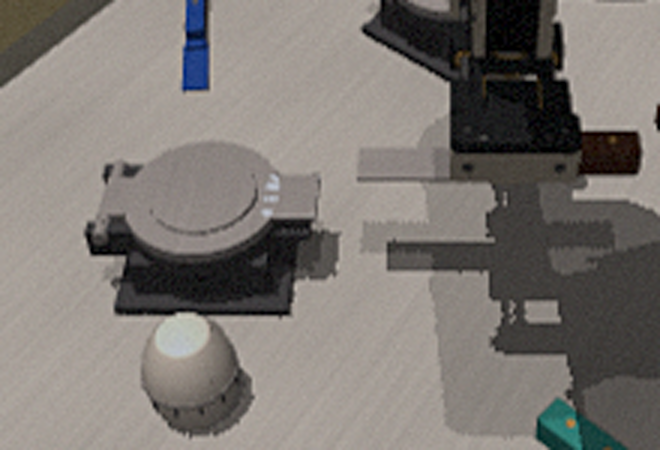

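View pics/wrist2.png

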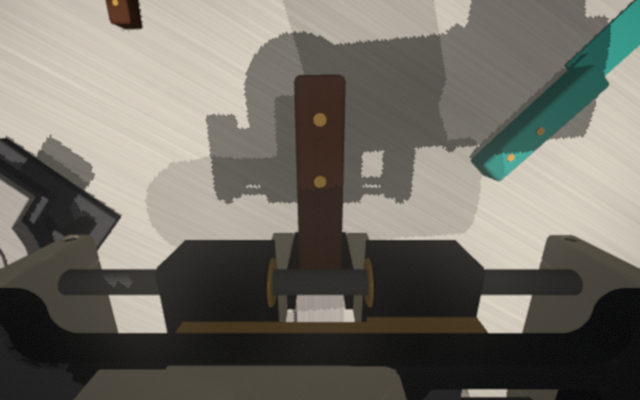

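```bash
python3 - <<'E'
from fit import *
ps=[capture('top'),capture('side')];ms=[]
for p in ps:
    ds=[d for d in outline_of(p,'cover_a') if np.hypot(*(np.array(d['bbox'][:2])/2+np.array(d['bbox'][2:])/2-proj(p,[.66,.19,.065])))<20]
    ms.append(ds[0]['region'].astype(np.float32))
for L in(.058,.064,.068,.072,.078):
  for w in (.036,.044,.06):
    P=[disc,lip,[(x,y,z) for x in(.03,L) for y in(-w/2,w/2) for z in(.06,.068)]]
    o=[fit([(p,m)],P,[.66,.19,.511]) for p,m in zip(ps,ms)]
    print(L,w,[(np.round(q[:2],4).tolist(),round(np.degrees(q[2]),1),round(e,4)) for q,e in o])
# lifter in hand (tip) from side/top
s=r.get_state();y=np.radians(s['eef_rot'][2]+180);z=s['tcp_pos'][2]-.0058
Lh=[[(x,yy,zz+z) for x,yy,zz in LIFT[1]]]
for p in ps:
    print('blade tip corners px',[np.round(proj(p,X),1).tolist() for X in T([*s['tcp_pos'][:2],y],[(.105,.016,z),(.105,-.016,z),(.105,0,z)])])
E
python3 - <<'E'
import cv2
a=cv2.imread('pics/side2.png')[190:260,270:350];b=cv2.imread('pics/top2.png')[150:230,220:320]
import numpy as np
f=lambda a:cv2.resize(a,(400,int(a.shape[0]*400/a.shape[1])),interpolation=cv2.INTER_NEAREST)
a,b=f(a),f(b);h=max(len(a),len(b));P=lambda i:cv2.copyMakeBorder(i,0,h-len(i),0,0,0)
cv2.imwrite('pics/c3.png',np.hstack([P(a),P(b)]))
E
```

```text
0.058 0.036 [([0.66, 0.1901], np.float64(29.0), np.float64(0.0993)), ([0.66, 0.1911], np.float64(31.3), np.float64(0.1217))]
0.058 0.044 [([0.6603, 0.1905], np.float64(29.4), np.float64(0.0998)), ([0.6601, 0.1903], np.float64(30.0), np.float64(0.1209))]
0.058 0.06 [([0.6597, 0.1903], np.float64(29.5), np.float64(0.1058)), ([0.66, 0.1905], np.float64(30.3), np.float64(0.127))]
0.064 0.036 [([0.66, 0.1901], np.float64(29.2), np.float64(0.0836)), ([0.6603, 0.1904], np.float64(30.0), np.float64(0.1051))]
0.064 0.044 [([0.66, 0.1904], np.float64(29.0), np.float64(0.081)), ([0.6602, 0.1903], np.float64(30.4), np.float64(0.1032))]
0.064 0.06 [([0.6604, 0.1906], np.float64(29.4), np.float64(0.0889)), ([0.6612, 0.1909], np.float64(30.6), np.float64(0.1088))]
0.068 0.036 [([0.6599, 0.1901], np.float64(29.6), np.float64(0.0734)), ([0.6609, 0.1907], np.float64(30.5), np.float64(0.0936))]
0.068 0.044 [([0.6599, 0.1903], np.float64(29.4), np.float64(0.0679)), ([0.6605, 0.1908], np.float64(30.3), np.float64(0.0887))]
0.068 0.06 [([0.6604, 0.1903], np.float64(29.4), np.float64(0.0714)), ([0.6603, 0.
[... 250 characters left out ...]
, 0.19], np.float64(30.0), np.float64(0.0739))]
0.072 0.06 [([0.6602, 0.1904], np.float64(28.7), np.float64(0.0563)), ([0.6607, 0.1904], np.float64(29.5), np.float64(0.0728))]
0.078 0.036 [([0.6593, 0.1895], np.float64(29.2), np.float64(0.0652)), ([0.6589, 0.1899], np.float64(30.7), np.float64(0.0783))]
0.078 0.044 [([0.659, 0.1896], np.float64(29.4), np.float64(0.0592)), ([0.6588, 0.1895], np.float64(30.2), np.float64(0.0709))]
0.078 0.06 [([0.6589, 0.1894], np.float64(28.5), np.float64(0.0646)), ([0.6591, 0.1895], np.float64(30.5), np.float64(0.0708))]
blade tip corners px [[250.2, 206.1], [261.2, 199.8], [255.7, 202.9]]
blade tip corners px [[297.4, 229.3], [298.2, 219.0], [297.8, 224.1]]
```

View pics/c3.png

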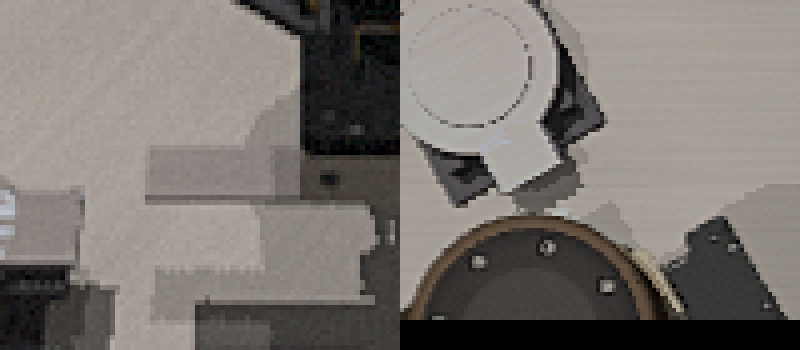

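```bash
python3 -m creep '[[0,0.05,-0.09,-0.4,0,0,0.1],[0,0,0,-0.7,0,0,0],[0,0,0,-0.5,0,0,0],[0,0,0,-0.24,0,0,0],[0,0.3,0.17,0,0,0,0],[0,0.3,0.17,0,0,0,0],[0,0.2,0.11,0,0,0,0],[0,0,0,0,0,0,0]]'
python3 -m creep '[[0,0,0,0,0,0,0],[0,0,0,0,0,0,0]]'
python3 - <<'E'
from fit import *
p=capture('side');save(p,'side3.png')
a=cv2.imread('pics/side3.png')[205:285,230:330];cv2.imwrite('pics/s3c.png',cv2.resize(a,None,fx=7,fy=7,interpolation=cv2.INTER_NEAREST))
s=r.get_state();y=np.radians(s['eef_rot'][2]+180);z=s['tcp_pos'][2]-.0058;print(s['tcp_pos'],s['eef_rot'])
f=lambda L:[((np.round(proj(p,X),1)-[230,205])*7).tolist() for X in L]
print('tip',f(T([*s['tcp_pos'][:2],y],[(.105,.016,z),(.105,-.016,z)])))
q=[.66,.19,np.radians(29.4)]
print('lip',f(T(q,[(-.085,.022,.062),(-.085,-.022,.062),(-.085,.022,.068)])),'ledge',f(T(q,[(-.08,.025,.053),(-.08,-.025,.053)])))
E
```

```text
time_s: 7.45
tcp_pos: [0.4911, 0.0953, 0.0629]
eef_rot: [-180.0, 0.1, -150.5]
contact_force: [0.2, 0.2, -2.0]
gripper_width: 0.0238
gripper_force: 55.0
time_s: 7.62
tcp_pos: [0.4888, 0.094, 0.0623]
eef_rot: [180.0, 0.0, -150.5]
contact_force: [-0.1, 0.2, -2.0]
gripper_width: 0.0237
gripper_force: 55.0
[0.48860948 0.09394523 0.06227109] [ 1.79995200e+02  9.03540505e-03 -1.50547341e+02]
tip [[406.70000000000016, 267.3999999999999], [413.70000000000016, 194.60000000000008]]
lip [[383.6000000000001, 268.1000000000001], [394.1000000000001, 168.69999999999996], [382.20000000000016, 255.5]] ledge [[368.8999999999999, 294.69999999999993], [381.5, 181.30000000000004]]
```

View pics/s3c.png

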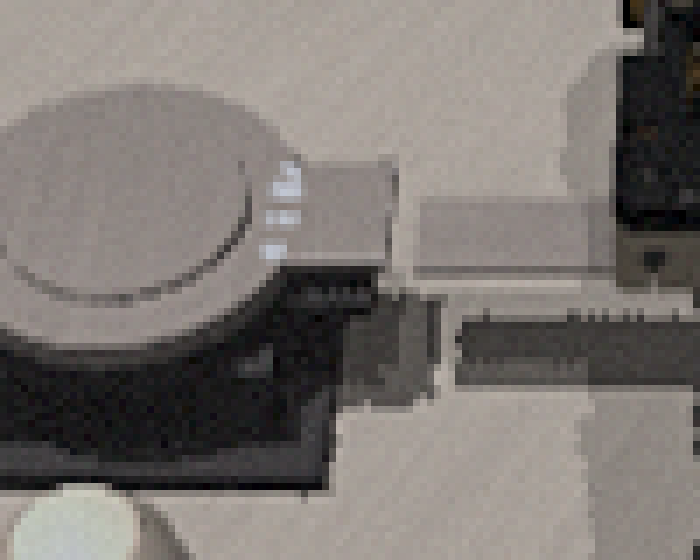

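```bash
python3 -m creep '[[0,0.14,0.08,0,0,0,0],[0,0.14,0.08,0,0,0,0],[0,0.14,0.08,0,0,0,0],[0,0.14,0.08,0,0,0,0],[0,0,0,0,0,0,0],[0,0,0,0,0,0,0]]'
```

```text
time_s: 8.17
tcp_pos: [0.5029, 0.1021, 0.0619]
eef_rot: [180.0, -0.0, -150.5]
contact_force: [0.6, 1.1, -1.3]
gripper_width: 0.0238
gripper_force: 55.0
```

```bash
python3 -m creep '[[0,0.1,0.056,0,0,0,0],[0,0.1,0.056,0,0,0,0],[0,0.1,0.056,0,0,0,0],[0,0.1,0.056,0,0,0,0],[0,0,0,0,0,0,0],[0,0,0,0,0,0,0]]'
python3 - <<'E'
from fit import *
p=capture('side');save(p,'side4.png')
a=cv2.imread('pics/side4.png')[205:285,230:330];cv2.imwrite('pics/s4c.png',cv2.resize(a,None,fx=7,fy=7,interpolation=cv2.INTER_NEAREST))
E
```

```text
time_s: 8.67
tcp_pos: [0.5128, 0.1077, 0.062]
eef_rot: [180.0, -0.0, -150.5]
contact_force: [0.6, -0.2, -0.5]
gripper_width: 0.023
gripper_force: 55.0
```

View pics/s4c.png

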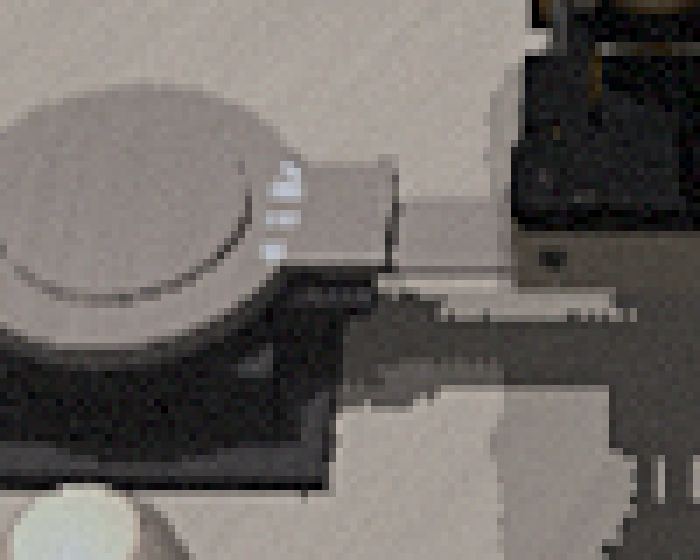

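```bash
python3 -m creep '[[0,0,0,0.06,0,0,0],[0,0,0,0.07,0,0,0],[0,0.012,0.007,0.232,0,0,0],[0,0.012,0.007,0.232,0,0,0],[0,0.03,0.017,0.23,0,0,0],[0,0.03,0.017,0.23,0,0,0],[0,0.047,0.026,0.226,0,0,0],[0,0.047,0.026,0.226,0,0,0]]' 60
python3 - <<'E'
from fit import *
p=capture('side');save(p,'side5.png')
a=cv2.imread('pics/side5.png')[145:285,190:365];cv2.imwrite('pics/s5c.png',cv2.resize(a,None,fx=4,fy=4,interpolation=cv2.INTER_NEAREST))
E
```

```text
time_s: 9.38
tcp_pos: [0.5166, 0.1097, 0.1001]
eef_rot: [180.0, -0.1, -150.6]
contact_force: [-1.5, -1.0, -3.5]
gripper_width: 0.0233
gripper_force: 60.0
```

View pics/s5c.png

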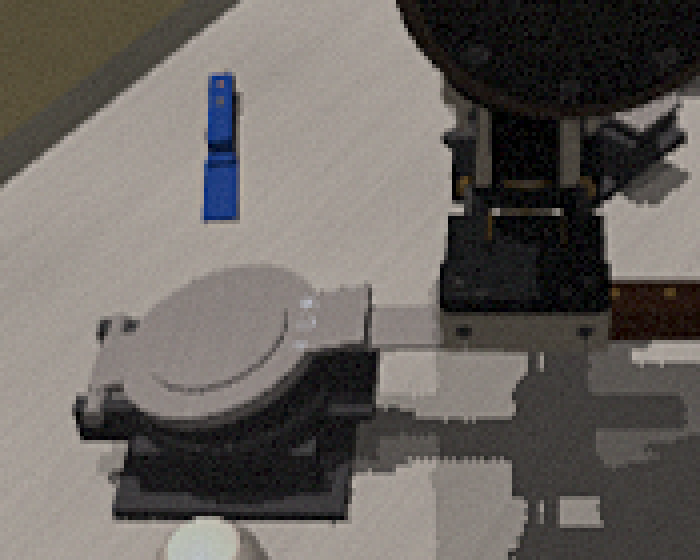

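```bash
python3 -m creep '[[0,0.063,0.035,0.22,0,0,0],[0,0.063,0.035,0.22,0,0,0],[0,0.08,0.045,0.212,0,0,0],[0,0.08,0.045,0.212,0,0,0],[0,0.096,0.054,0.204,0,0,0],[0,0.096,0.054,0.204,0,0,0],[0,0.111,0.063,0.194,0,0,0],[0,0.111,0.063,0.194,0,0,0]]'
python3 -m creep '[[0,0.125,0.071,0.182,0,0,0],[0,0.125,0.071,0.182,0,0,0],[0,0.139,0.078,0.17,0,0,0],[0,0.139,0.078,0.17,0,0,0],[0,0.15,0.084,0.154,0,0,0],[0,0.15,0.084,0.154,0,0,0],[0,0.164,0.092,0.138,0,0,0],[0,0.164,0.092,0.138,0,0,0]]'
python3 -m creep '[[0,0.171,0.096,0.122,0,0,0],[0,0.171,0.096,0.122,0,0,0],[0,0,0,0,0,0,0],[0,0,0,0,0,0,0]]'
cat > ang.py <<'E'
from fit import *
q=[.66,.19,np.radians(29.4)]
def cov(th):
    c,s=np.cos(th),np.sin(th);strap=[(x,y,z) for x in(.03,.072) for y in(-.022,.022) for z in(.06,.068)]
    R=lambda P:[(.07+(x-.07)*c+(z-.06)*s,y,.06-(x-.07)*s+(z-.06)*c) for x,y,z in P]
    return [R(P) for P in(disc,lip,strap)]
for n in('side','top'):
    p=capture(n)
    for d in outline_of(p,'cover_a'):
        u=proj(p,[.68,.2,.1]);b=d['bbox']
        if abs((b[0]+b[2])/2-u[0])<30 and abs((b[1]+b[3])/2-u[1])<35:
            m=d['region'];e=[]
            for t in range(0,90,3):
                g=fill(p,q,cov(np.radians(t)));e.append(np.minimum(g,m).sum()/np.maximum(g,m).sum())
            print(n,round(d['conf'],2),b,'angle',3*int(np.argmax(e)),round(max(e),3),round(e[0],3))
E
python3 ang.py
```

```text
time_s: 10.1
tcp_pos: [0.535, 0.1201, 0.1418]
eef_rot: [-180.0, 0.0, -150.5]
contact_force: [-2.8, -1.3, -1.1]
gripper_width: 0.0236
gripper_force: 60.0
time_s: 10.77
tcp_pos: [0.5642, 0.1365, 0.1739]
eef_rot: [-180.0, 0.0, -150.5]
contact_force: [-4.1, -2.1, -1.4]
gripper_width: 0.0234
gripper_force: 60.0
time_s: 11.1
tcp_pos: [0.5733, 0.1417, 0.1799]
eef_rot: [-180.0, 0.1, -150.5]
contact_force: [-0.3, -0.3, -0.9]
gripper_width: 0.0235
gripper_force: 60.0
side 0.61 [211.1, 185.5, 238.8, 249.4] angle 60 0.812 0.066
```

```bash
python3 -m creep '[[0,-0.26,-0.15,-0.05,0,0,0],[0,-0.6,-0.34,0,0,0,0],[0,-0.7,-0.39,0,0,0,0],[0,-0.7,-0.39,0,0,0,0],[0,-0.7,-0.39,0,0,0,0],[0,-0.7,-0.39,-0.3,0,0,0],[0,-0.7,-0.39,-0.5,0,0,0],[0,-0.5,-0.28,-0.7,0,0,0]]'
python3 -m creep '[[0,0,0,-0.9,0,0,0],[0,0,0,-0.9,0,0,0],[0,0,0,-0.9,0,0,0],[0,0,0,-0.9,0,0,0],[0,0,0,-0.7,0,0,0],[0,0,0,-0.4,0,0,0],[0,0,0,0,0,0,0],[0,0,0,0,0,0,0]]'
python3 ang.py
```

```text
time_s: 11.97
tcp_pos: [0.4495, 0.0723, 0.1414]
eef_rot: [180.0, 0.2, -150.5]
contact_force: [-0.3, 0.4, -1.6]
gripper_width: 0.0232
gripper_force: 60.0
time_s: 12.63
tcp_pos: [0.4503, 0.0727, 0.0232]
eef_rot: [-180.0, -0.1, -150.5]
contact_force: [0.3, 0.4, -0.6]
gripper_width: 0.0232
gripper_force: 60.0
side 0.56 [210.9, 182.2, 241.2, 253.4] angle 60 0.826 0.064
top 0.91 [209.4, 137.9, 244.0, 164.2] angle 60 0.834 0.177
```

```bash
python3 -m creep '[[0,0,0,-0.25,0,0,0],[0,0,0,-0.2,0,0,0],[0,0,0,-0.1,0,0,0],[0,0,0,-0.05,0,0,0],[0,0,0,0,0,0,0],[0,0,0,0,0,0,0]]'
python3 -m creep '[[0,0,0,-0.04,0,0,0],[0,0,0,-0.03,0,0,0],[0,0,0,0,0,0,0],[0,0,0,0,0,0,0]]'
python3 -m creep '[[0,0,0,-0.03,0,0,0],[0,0,0,-0.02,0,0,0],[0,0,0,0,0,0,0],[0,0,0,0,0,0,0]]'
python3 - <<'E'
from h import *
print(r.get_state()['contact_force'],r.get_state()['moment'])
E
```

```text
time_s: 13.33
tcp_pos: [0.4506, 0.0729, 0.0081]
eef_rot: [-180.0, -0.0, -150.5]
contact_force: [0.6, 1.2, -1.1]
gripper_width: 0.023
gripper_force: 60.0
time_s: 13.67
tcp_pos: [0.4506, 0.073, 0.0065]
eef_rot: [180.0, -0.0, -150.5]
contact_force: [-0.7, -0.8, -1.7]
gripper_width: 0.0233
gripper_force: 60.0
time_s: 14.0
tcp_pos: [0.4508, 0.0731, 0.0058]
eef_rot: [-180.0, 0.0, -150.5]
contact_force: [-2.7, 0.2, 7.8]
gripper_width: 0.024
gripper_force: 60.0
[-2.66304608  0.19154213  7.80476521] [0.1258318  1.01504046 0.01229209]
```

```bash
python3 -m creep '[[26,0,0,0,0,0,0],[30,0,0,0,0,0,0],[40,0,0,0,0,0,0],[60,0,0,0,0,0,0],[70,0,0,0,0,0,0],[70,0,0,0,0,0,0],[70,0,0,0,0,0,0],[70,0,0,0,0,0,0]]' 20
python3 -m creep '[[70,0,0,0.2,0,0,0],[70,0,0,0.4,0,0,0],[70,0,0,0.8,0,0,0],[70,0,0,1,0,0,0],[70,0,0,1,0,0,0],[70,0,0,1,0,0,0],[70,0,0,1,0,0,0],[70,0,0,0.6,0,0,0]]'
python3 -m creep '[[70,-0.2,-1,0,0,0,0],[70,-0.2,-1,0,0,0,0],[70,-0.2,-1,0,0,0,0],[70,-0.2,-1,0,0,0,0],[70,-0.2,-1,0,0,0,0],[70,-0.2,-1,0,0,0,0],[70,0,-1,0,0,0,0],[70,0,-1,0,0,0,0]]'
python3 ang.py
python3 - <<'E'
from fit import *
p=capture('side');save(p,'side6.png')
for d in outline_of(p,'lifter'):
    q,e=fit([(p,d['region'].astype(np.float32))],LIFT,[.4508,.073,np.radians(29.5)])
    if e<.9: print('lifter',q,np.degrees(q[2]),e)
E
```

```text
time_s: 14.67
tcp_pos: [0.4506, 0.073, 0.0052]
eef_rot: [-180.0, -0.0, -150.5]
contact_force: [-0.4, -0.3, -0.5]
gripper_width: 0.0646
gripper_force: 0.0
time_s: 15.33
tcp_pos: [0.4514, 0.0733, 0.1584]
eef_rot: [-180.0, 0.2, -150.5]
contact_force: [0.0, 0.7, -0.9]
gripper_width: 0.0703
gripper_force: 0.0
time_s: 16.0
tcp_pos: [0.4201, -0.1282, 0.1559]
eef_rot: [-180.0, 0.0, -150.5]
contact_force: [0.9, -0.1, -0.5]
gripper_width: 0.0701
gripper_force: 0.0
top 0.76 [207.8, 137.5, 246.8, 165.1] angle 60 0.907 0.176
lifter [0.44901634 0.07304483 0.51431562] 29.468114618623442 0.09476512670516968
```

View pics/side6.png

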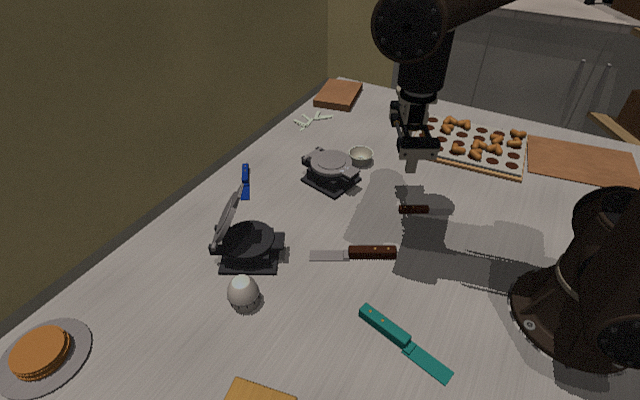

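The final view shows iron A's cover standing open at about pixel (228,215). The lifter lies flat at about (355,253). The other iron is shut, and the timer and bowl have not moved.

```bash
python3 -m creep '[[70,0,0,0,0,0,0],[70,0,0,0,0,0,0]]'; python3 -c "
from plant import close_job
print(close_job())"
```

```text
time_s: 16.47
tcp_pos: [0.4208, -0.1263, 0.1554]
eef_rot: [-180.0, 0.0, -150.5]
contact_force: [0.7, -0.4, 1.1]
gripper_width: 0.0698
gripper_force: 0.0
the job is handed in; nothing more can be done
None
```

I levered the left-hand iron's cover open to about 60° (estimated from the camera views) and it stays up; the lifter is back flat on the worktop, and the job was handed in at about 16.5 s.

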